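Set the stop and line up coated panels for a scratch test

ROBOT

A 6-joint arm with a two-finger parallel gripper is mounted at the origin on the work surface. World frame = base frame: x ahead of the robot, y to its left, z up, the work surface at z = 0. Lengths are in m, angles in degrees, forces in N, time in s.
With the tool pointing down it reaches from about 0.325 to 0.85 m from the base axis. Payload 15.5 kg.
Tool frame: the origin (TCP) lies midway between the tips of the shut fingers; the grasp point (between the pads) lies 19 mm behind it; y points along the fingers, x is the direction in which the jaws open and shut, and the axes are right-handed (so a half turn about y gives the same grasp; the last joint's range is limited). The gripper opens to 91 mm and grips with 3 to 60 N. Pads are 32 mm wide; open, the fingers measure 118 mm over their backs; the gripper's body (76 mm by 178 mm) begins 60 mm behind the grasp point.
Start: joints at [-74.513, 28.281, 77.091, -0, 74.628, -5.472], TCP at [0.224, -0.584, 0.214] pointing down, gripper open.
Joint ranges: [-166.48, 166.48], [-47.26, 123.95], [12.59, 153.08], [-70.14, 250.14], [6.76, 159.57], [-176.63, 176.63]. Speed limits (degrees/s): [108.29, 108.29, 147.25, 172.46, 172.46, 172.46].

INTERFACE

Orientations are given as a 3x3 rotation matrix whose columns are the frame's x, y, z axes.
In Python, from bench import ctrl gives the robot as it stands. The module is installed in compiled form; this text tells all that it offers. Calls block until the motion is done:
- ctrl.goto(position, orientation): joint-space move of the TCP to a pose.
- ctrl.move_l(position, vel=0.15, ori=None, contact_N=None): straight line of the TCP; ori=None keeps the orientation; vel is the mean speed in m/s. With contact_N (N) it stops when the force on the tool has changed by that much, and returns True; else False.
- ctrl.movej(angles): joint-space move.
- ctrl.command_gripper(opening): opening from 0.0 (shut) to 1.0 (fully open); the grip force is fixed at half the most; returns when the fingers have stopped.
- ctrl.sleep(seconds).
- ctrl.ik(position, orientation): joint angles nearest the present ones, or None.
- ctrl.read_camera(name): name is "scene" or "top" or "wrist"; returns the picture (420x560x3 uint8, blue, green, red); there is no depth.
- ctrl.camera_params(name): a dict with "fx", "fy", "cx", "cy" (pixels), "D" ([k1, k2, p1, p2, k3] as OpenCV has them; the pictures are not rectified), "pose" (4x4, takes a point from camera to world coordinates); the wrist camera has in their place "T_tool_cam" (4x4, takes a point from camera to tool coordinates, whose origin is the TCP and whose axes are the tool frame's). Camera axes: x right, y up, looking along -z (the intrinsics and any distortion apply to the point x, -y, -z); pixel columns grow to the right and rows downward; lengths in m; the calibration is good to about 2 mm. A picture is of the moment at which its call begins: read the wrist's pose just before it. camera_params takes no time and is no camera call.
A pose or a line that the arm cannot do raises ctrl.MotionError and nothing moves.
- ctrl.sign_off(): hands the job in, once; it reports no verdict.
Readings, each from a call of its own:
- ctrl.current_t(): time.
- ctrl.current_q(): joint angles.
- ctrl.current_dq(): joint speeds.
- ctrl.current_effort(): joint torques, N m.
- ctrl.current_tool_pos(): TCP position.
- ctrl.current_eef_rot(): TCP orientation.
- ctrl.current_contact_force(): force on the tool from outside, world axes, zero at the start.
- ctrl.current_wrist_torque(): the same for the moment, N m.
- ctrl.current_grip_width(): opening from 0.0 (shut) to 1.0 (fully open).
Only numpy, scipy, OpenCV 4.12 (cv2) and the standard library are available. Lean on these libraries where they do the work, as an engineer would, in place of code of your own. Each camera call takes 0.05 s, during which the arm holds its last target.

TASK

Set up the scratch-test bed: unlock the stop carriage's clamp lever, slide the carriage until its stop face lines up with the mark line, and lock the clamp again. Lay all the white test panels flat side by side with their short edges against the back fence, and lay the steel straightedge flat along their front edges, flush against every panel, its left end up to the stop face and every panel wholly within its length. Leave the bottles and the beaker standing where they are.

Things in the scene. Friction and masses are not known exactly. Their poses are not given: they have to be found in the camera images.
- bed: scratch-test bed bolted to the bench, yaw within 0.12 rad of the world's; x points away from the robot, y left along the fence; origin at bench level. Panels lie on the bench top (z = 0); the black sheet is a thin inlay. A panel against the fence is centred at bed x = +15 mm (front edge at -10 mm); a straightedge flush with it at bed x = -30 mm
- fence_face (a point): middle of the back fence's flat front face, at bed x = +40, y = -50 mm, z 12 mm; axes as the bed's. The fence is an aluminium bar 25 mm high, 20 mm thick, from bed y = -220 to +120 mm
- mark_line (a point): middle of the mark: a dark line 3 mm wide, 44 mm long (along bed x) on the flat yellow strip before the bed, at bed x = -78 mm, bench level, in nobody's way; axes as the bed's. At another bed y (+30 to +85 mm) in each run, always to the right of the carriage's start. The stop face belongs at this line's bed y
- carriage (a joint): position of the stop carriage on its rail (12 mm high, bed x = -30, y = +100 to +355 mm), m, 0 to 0.15, grows to bed +y (left); stop face at bed y = 0.020 + value. Sliding friction about 10 N, damping 4 N s/m; it stays where left. The clamp does not add to this friction: push nothing hard against the stop
- stop_face (a point): centre of the carriage's stop face: the right-hand (-y) end of a steel tongue 30 mm wide (bed x -45 to -15 mm), z 2 to 16 mm, that reaches 75 mm to the right of the carriage's grey block (60 mm in x, 80 mm in y, top at z 42 mm). Axes as the bed's
- tab (a point): grip point on the carriage's upright aluminium tab, 9 mm below its top: the tab is 12 mm thick along bed y, 30 mm along bed x, from z 42 to 75 mm; pinch it from above, fingers closing along bed y, tips above z 45 mm. 87 mm to the left (+y) of the stop face
- clamp (a joint): angle of the carriage's clamp lever about the vertical, rad: 0 (hard stop) = locked, arm pointing left along bed +y; grows anticlockwise seen from above; 1.45 (hard stop) = unlocked, arm pointing to the robot (bed -x). Counts as unlocked above 0.9, locked below 0.15. Stays where left, friction 0.06 N m
- clamp_knob (a point): middle of the upright black knob at the end of the clamp lever, 14 mm diameter, z 54 to 90 mm, 55 mm from the pivot; this point is at z 78 mm. The lever's arm is 8 mm thick, 12 mm wide, z 52 to 60 mm
- clamp_pivot (a point): point on the lever's vertical pivot axis at z 78 mm (above the hub, whose top is at z 62 mm); 50 mm to the left of the tab, moves with the carriage. Axes as the bed's
- straightedge: loose flat steel straightedge 220 mm long (its y), 40 mm wide (its x), 8 mm thick, about 0.35 kg, the same either way round; black grip rib along the middle of its top, 80 mm long (y), 16 mm wide (x), z 8 to 38 mm. Origin at the centre of its underside. Starts on the bench right of the bed, lying roughly along world x
- panel0: loose coated steel test panel, white plate 50 (its x) x 40 (its y) x 14 mm thick, 0.22 kg, all panels alike; origin at the centre of its underside. Starts on the bench near the robot, its 50 mm side within 0.5 rad of world x. None when absent: two to four panels are there in a run
- panel1: loose coated steel test panel, white plate 50 (its x) x 40 (its y) x 14 mm thick, 0.22 kg, all panels alike; origin at the centre of its underside. Starts on the bench near the robot, its 50 mm side within 0.5 rad of world x. None when absent: two to four panels are there in a run
- panel2: loose coated steel test panel, white plate 50 (its x) x 40 (its y) x 14 mm thick, 0.22 kg, all panels alike; origin at the centre of its underside. Starts on the bench near the robot, its 50 mm side within 0.5 rad of world x. None when absent: two to four panels are there in a run
- panel3: loose coated steel test panel, white plate 50 (its x) x 40 (its y) x 14 mm thick, 0.22 kg, all panels alike; origin at the centre of its underside. Starts on the bench near the robot, its 50 mm side within 0.5 rad of world x. None when absent: two to four panels are there in a run
- reagent_a: amber bottle, 90 mm diameter, 190 mm high, loose, behind the bed on the left; leave standing
- reagent_b: amber bottle, 76 mm diameter, 160 mm high, loose, behind the bed on the left; leave standing
- beaker: glass beaker, 70 mm diameter, 90 mm high, loose, behind the bed on the right; leave standing
- stopper: rubber stopper, 24 mm diameter, 24 mm high, loose, among the panels; not needed
- pen: pen 120 x 10 x 10 mm, loose, lying roughly along world x among the panels; not needed
There are look-alikes about, which are no part of the job. There is more than one size of the straightedge; the job needs the smaller.

How it is judged:
By the outcome, as a careful person would: the job done as asked, in the order asked, and still so for the second after the job is handed in, with the robot touching nothing.
Of panel0, panel1, panel2, panel3 only 2 to 4 are there at a start; the rules pass over those that are not, and their reading is None.
At some moment in a run one of panel0, panel1, panel2, panel3, straightedge may be knocked a few centimetres aside while the robot is not near it.
Once in a run the grip may slacken for a moment while it holds something.
It also fails if it takes over 210 s, if anything falls off the work surface, if the arm or the gripper's body presses on something with over 40 N, if the wrist force passes 120 N, or if a joint passes its speed limit or range.

## Working session

There is one attempt and no reset: what is moved stays moved. The work goes in short steps, each a Python script; the robot and the scene stay as the last script left them, time stands still between calls to the robot, and variables do not carry over. Pictures are saved under pics/ and viewed, and the job is handed in when it is done.

```bash
mkdir -p pics; ls; python3 - <<'E'
from bench import ctrl
import cv2
print(ctrl.current_t(), ctrl.current_tool_pos(), ctrl.current_eef_rot())
for n in ("scene","top","wrist"):
    cv2.imwrite(f"pics/{n}0.png",ctrl.read_camera(n)); print(n,ctrl.camera_params(n))
E
```

```text
pics
0.0 [ 0.22345031 -0.58326545  0.21334518] [[ 3.57733807e-01 -3.42160993e-04  9.33823541e-01]
 [-9.33822790e-01  1.18899573e-03  3.57733955e-01]
 [-1.23271481e-03 -9.99999235e-01  1.05826236e-04]]
scene {'fx': 439.258216019748, 'fy': 439.258216019748, 'cx': 275.0819120164171, 'cy': 209.02325854712484, 'D': array([-0.09785348,  0.        ,  0.        ,  0.        ,  0.        ]), 'pose': array([[-4.56979698e-01, -7.54351993e-01,  4.71298871e-01,
         1.02164099e+00],
       [ 8.89476990e-01, -3.87848944e-01,  2.41668948e-01,
         2.36454585e-01],
       [ 4.89316337e-04,  5.29647304e-01,  8.48217834e-01,
         1.02842735e+00],
       [ 0.00000000e+00,  0.00000000e+00,  0.00000000e+00,
         1.00000000e+00]])}
top {'fx': 539.3163806104083, 'fy': 539.3163806104083, 'cx': 278.98742356473423, 'cy': 205.1028793740685, 'D': array([-0.08819865,  0.        ,  0.        ,  0.        ,  0.        ]), 'pose': array([[ 0.02509099,  0.99846317, -0.04941397,  0.42994673],
       [-0.99967957,  0.0248947 , -0.00458381, -0.06213632],
       [-0.00334662,  0.04951315,  0.99876787,  1.34071463],
       [ 0.        ,  0.        ,  0.        ,  1.        ]])}
wrist {'fx': 358.13298317586583, 'fy': 358.13298317586583, 'cx': 281.8767654121964, 'cy': 208.8586406338583, 'D': array([-0.00684208,  0.        ,  0.        ,  0.        ,  0.        ]), 'T_tool_cam': array([[ 9.99998567e-01,  1.50542051e-03,  7.75006002e-04,
         1.01089321e-03],
       [ 3.35725170e-04,  2.72340382e-01, -9.62200916e-01,
        -1.71871261e-01],
       [-1.65958242e-03,  9.62199797e-01,  2.72339486e-01,
         7.63824946e-02],
       [ 0.00000000e+00,  0.00000000e+00,  0.00000000e+00,
         1.00000000e+00]])}
```

View pics/top0.png

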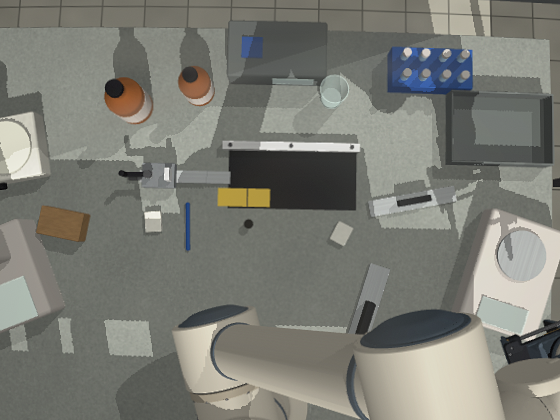

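View pics/scene0.png

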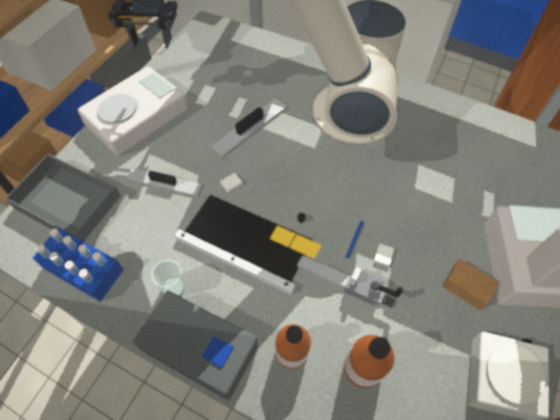

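View pics/wrist0.png

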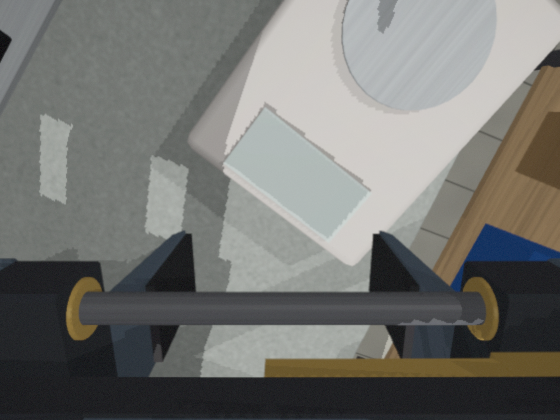

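The top view shows the bed with its black inlay at (292,180), the carriage at (160,176) and the yellow strip with the mark at (244,198). White block candidates are at (153,221) and (341,233). Straightedge-like bars are at (413,200) and (370,298), the second partly hidden by the arm. I'll write helpers and enlarge these areas.

```bash
cat > h.py <<'E'
from bench import ctrl
import numpy as np, cv2
P={n:ctrl.camera_params(n) for n in("scene","top","wrist")}
def K(p): return np.array([[p['fx'],0,p['cx']],[0,p['fy'],p['cy']],[0,0,1.]])
def pose(n):
    if n!='wrist': return P[n]['pose']
    T=np.eye(4);T[:3,:3]=ctrl.current_eef_rot();T[:3,3]=ctrl.current_tool_pos()
    return T@P[n]['T_tool_cam']
def ray(n,uv,T=None):
    T=pose(n) if T is None else T
    u=cv2.undistortPoints(np.array(uv,float).reshape(-1,1,2),K(P[n]),P[n]['D']).reshape(-1,2)
    d=np.c_[u[:,0],-u[:,1],-np.ones(len(u))]@T[:3,:3].T
    return T[:3,3],d
def onz(n,uv,z,T=None):
    o,d=ray(n,uv,T); return o+d*((z-o[2])/d[:,2:])
def proj(n,X,T=None):
    T=pose(n) if T is None else T
    c=(np.atleast_2d(X)-T[:3,3])@T[:3,:3]; c=c*[1,-1,-1]
    return cv2.projectPoints(c,np.zeros(3),np.zeros(3),K(P[n]),P[n]['D'])[0].reshape(-1,2)
def snap(n,name,box=None,s=1):
    T=pose(n);im=ctrl.read_camera(n);cv2.imwrite(f"pics/{name}_raw.png",im);np.save(f"pics/{name}.npy",T)
    crop(name,name,box,s); return im,T
def crop(src,name,box=None,s=1):
    im=cv2.imread(f"pics/{src}_raw.png")
    if box: im=im[box[1]:box[3],box[0]:box[2]]
    cv2.imwrite(f"pics/{name}.png",cv2.resize(im,None,fx=s,fy=s,interpolation=cv2.INTER_CUBIC))
def R(th,flip=False):
    """tool down; jaw axis (tool x) at angle th (rad) in world xy"""
    x=np.array([np.cos(th),np.sin(th),0]);y=np.array([0,0,-1.]);return np.c_[x,y,np.cross(x,y)]
E
cp pics/top0.png pics/top0_raw.png; cp pics/scene0.png pics/scene0_raw.png
python3 - <<'E'
from h import *
for k,p in dict(car=(160,176),w1=(153,221),w2=(341,233),se1=(413,200),se2=(375,265),fL=(223,145),fR=(359,148),mark=(244,198)).items(): print(k,onz('top',p,0.01).round(3))
a=onz('top',[(370,212),(455,192),(391,204.5),(430,196.5)],0.01)
crop('top0','c1',(100,120,380,280),2.8)
crop('top0','c2',(320,170,480,350),3.3)
E
```

```text
car [[0.561 0.242 0.01 ]]
w1 [[0.449 0.255 0.01 ]]
w2 [[ 0.431 -0.211  0.01 ]]
se1 [[ 0.517 -0.388  0.01 ]]
se2 [[ 0.354 -0.296  0.01 ]]
fL [[0.642 0.087 0.01 ]]
fR [[ 0.643 -0.252  0.01 ]]
mark [[0.511 0.031 0.01 ]]
```

View pics/c1.png

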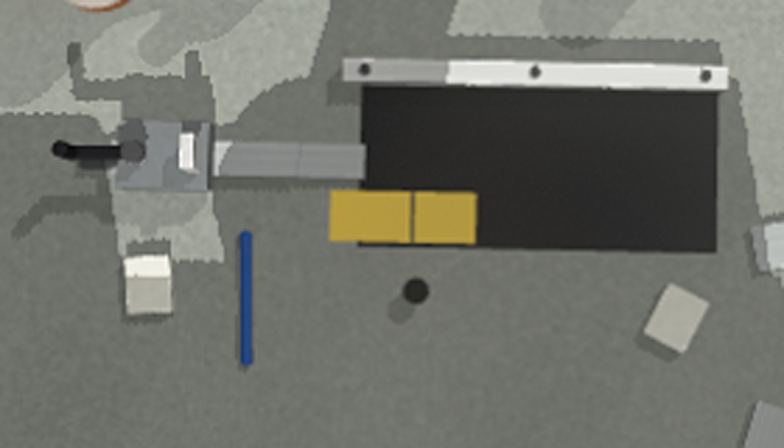

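View pics/c2.png

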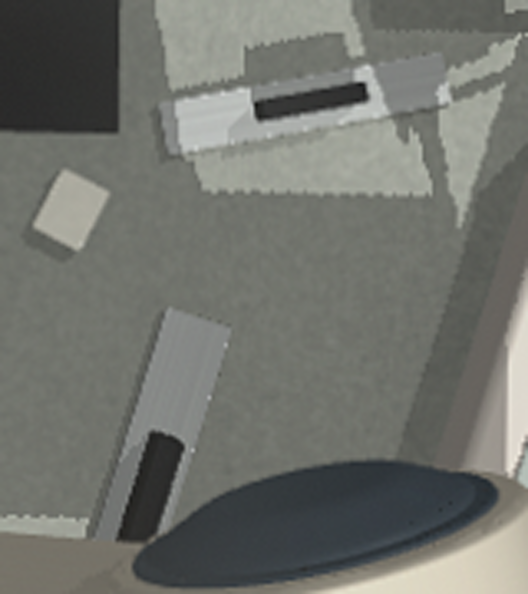

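```bash
python3 - <<'E'
from h import *
for p in [(0.12,0.5,0.4)]:
  for th in (np.pi/2,-np.pi/2,0,np.pi):
    print(p,th,ctrl.ik(p,R(th)))
ctrl.move_l([0.223,-0.583,0.35],vel=0.3)
ctrl.goto([0.12,0.5,0.4],R(0))
print(ctrl.current_t(),ctrl.current_q())
snap('top','top1'); snap('scene','scene1'); snap('wrist','wr1')
E
```

```text
(0.12, 0.5, 0.4) 1.5707963267948966 [ 6.98482342e+01  1.14620072e+01  7.42510735e+01 -2.54444375e-14
  9.42869193e+01 -2.01517658e+01]
(0.12, 0.5, 0.4) -1.5707963267948966 [ 6.98482342e+01  1.14620072e+01  7.42510735e+01 -2.54444375e-14
  9.42869193e+01  1.59848234e+02]
(0.12, 0.5, 0.4) 0 [ 6.98482342e+01  1.14620072e+01  7.42510735e+01 -2.54444375e-14
  9.42869193e+01  6.98482342e+01]
(0.12, 0.5, 0.4) 3.141592653589793 [ 6.98482342e+01  1.14620072e+01  7.42510735e+01 -2.54444375e-14
  9.42869193e+01 -1.10151766e+02]
4.5333 [ 6.97973008e+01  1.14699187e+01  7.42513546e+01 -3.81829636e-03
  9.42847887e+01  6.98406530e+01]
```

View pics/top1.png

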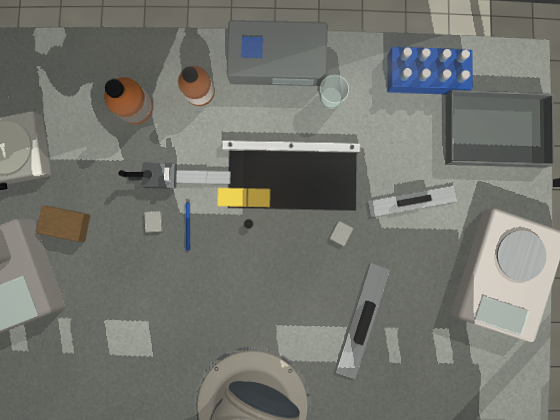

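View pics/wr1.png

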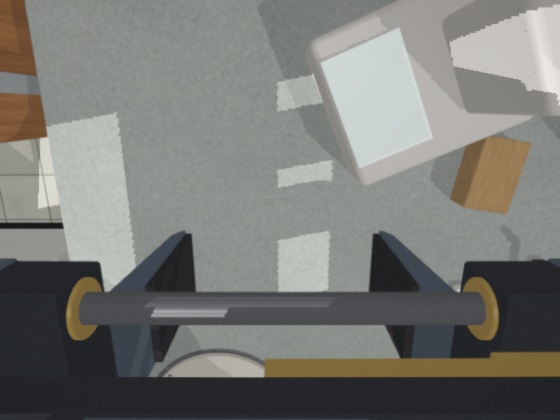

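View pics/scene1.png

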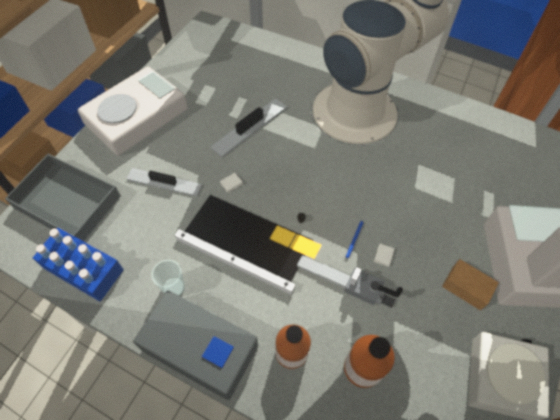

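Two panel candidates, (153,221) and (341,233), are white blocks. The other white patches, e.g. (128,338) and (310,340), are flat sunlight. For the straightedge, I'll measure the bars at (413,200) and (362,320) and enlarge both.

```bash
python3 - <<'E'
from h import *
crop('top1','c3',(200,130,370,220),4.7)
crop('top1','c4',(325,170,470,385),2.75)
def L(a,b,z=0.008):
    w=onz('top',[a,b],z); print(np.linalg.norm(w[0]-w[1]),w.round(3).tolist())
L((374.5,265),(347,377)); L((370,207),(456,193))
im=cv2.imread('pics/top1_raw.png')
hsv=cv2.cvtColor(im,cv2.COLOR_BGR2HSV)
print('y',[(r,hsv[r,230].tolist()) for r in (197,)], 'p',im[221,153],im[233,341],im[147,300],im[180,300],im[201,390],im[240,300])
E
```

```text
0.2837587624150129 [[0.354, -0.295, 0.008], [0.077, -0.234, 0.008]]
0.219487785482957 [[0.497, -0.282, 0.008], [0.537, -0.497, 0.008]]
y [(197, [25, 163, 236])] p [155 165 167] [152 163 164] [210 214 214] [39 40 42] [177 181 177] [103 109 107]
```

View pics/c3.png

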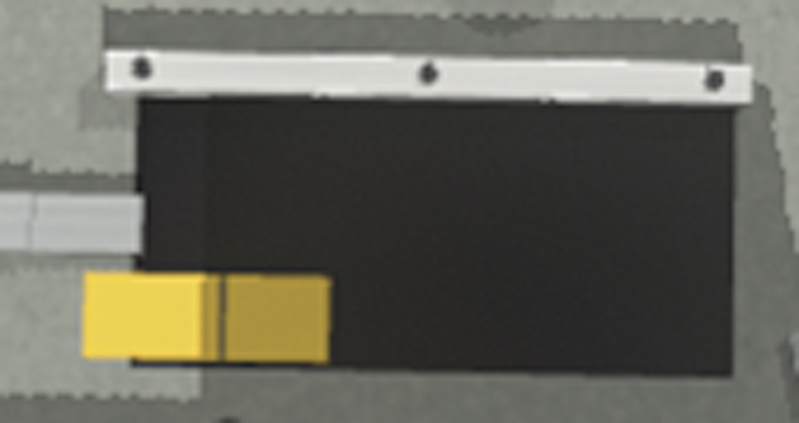

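View pics/c4.png

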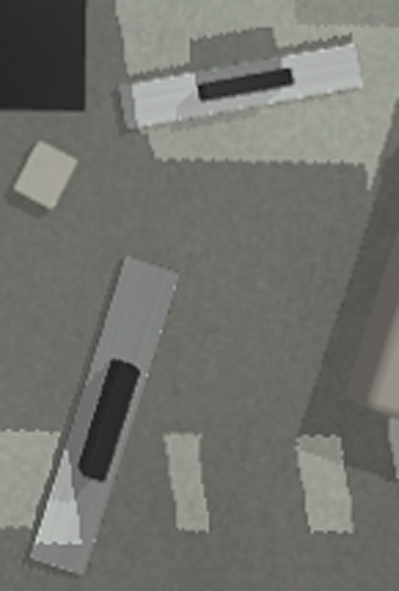

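The bar at (413,200) measures 219.5 mm and the one at (362,320) measures 284 mm. The smaller one at (413,200) is the straightedge and the other is the decoy. Both panel candidates look like 50x40 plates. Next, a closer look at the carriage and mark.

```bash
python3 - <<'E'
from h import *
w=onz('top',[(222.3,149.6),(359.8,152.1)],0.025); print(w.round(4)); d=w[0]-w[1]; print(np.linalg.norm(d),np.degrees(np.arctan2(-d[0],d[1])))
ctrl.goto([0.50,0.10,0.28],R(-np.pi/2)); print(ctrl.current_q().round(1),ctrl.current_t())
snap('wrist','wr2')
E
```

```text
[[ 0.6283  0.0868  0.025 ]
 [ 0.6305 -0.2516  0.025 ]]
0.3383810322860837 0.381895294311319
[ 4.7 15.3 87.4  0.  77.3 94.6] 6.7167
```

View pics/wr2.png

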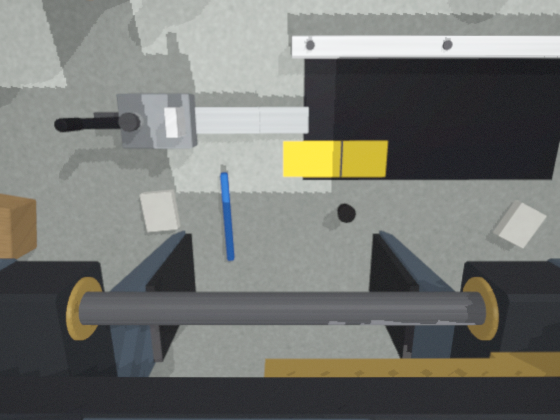

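Everything is visible in the wrist view. The stop face's right edge is at about (308,121), the mark line at (341,158), the fence front edge at row ~57, the knob at (63,124), the tab at (170,122), and the panels at (160,211) and (520,224). Next I'll get subpixel edges.

```bash
cat > bed.py <<'E'
from h import *
def edge1(v,lo,hi):
    g=np.abs(np.gradient(cv2.GaussianBlur(v[lo:hi].astype(float).reshape(-1,1),(1,3),0).ravel()))
    i=np.argmax(g); s=slice(max(0,i-2),i+3); return lo+(g[s]*np.arange(lo,hi)[s.start-0:s.stop][:len(g[s])]).sum()/g[s].sum()-lo if 0 else np.average(np.arange(lo,hi)[s],weights=g[s])
E
python3 - <<'E'
from bed import *
im=cv2.imread('pics/wr2_raw.png');T=np.load('pics/wr2.npy');g=im.min(2);G=cv2.cvtColor(im,cv2.COLOR_BGR2GRAY)
cols=np.arange(325,550,5); rows=np.array([edge1(G[:,c],48,70) for c in cols])
k=np.polyfit(cols,rows,1); r=rows-np.polyval(k,cols); print('fence',np.polyval(k,[310,550]),np.abs(r).max())
# is it top-front edge (z=.025) or bottom? camera sees front face if cam x< fence
for z in (0.025,0): 
    w=onz('wrist',np.c_[cols,np.polyval(k,cols)],z,T); p=np.polyfit(w[:,1],w[:,0],1); print(z,p,np.degrees(np.arctan(-p[0])), 'x at y=-.07',np.polyval(p,-.07))
rr=np.arange(146,173); m=[]
for y in rr:
    v=255-im[y,334:350,2].astype(float); v=np.clip(v-np.percentile(v,30)-30,0,None); m.append(np.average(np.arange(334,350),weights=v))
print('mark px',np.mean(m),np.std(m)); print('mark w',onz('wrist',np.c_[m,rr],0.0005,T)[[0,-1]].round(4), onz('wrist',np.c_[m,rr],0,T).mean(0).round(4))
rr=np.arange(111,131); s=[edge1(G[y],300,318) for y in rr]; print('stop',np.round(s,1)); print(onz('wrist',np.c_[s,rr],0.016,T).mean(0).round(4))
print('tongue top/bottom edges col 270', [onz('wrist',[(270,edge1(G[:,270],*b))],0.016,T).round(4).tolist() for b in((100,113),(127,140))])
# yellow strip
ym=((im[:,:,0]<110)&(im[:,:,2]>150)&(im[:,:,1]>130)).astype(np.uint8); c=max(cv2.findContours(ym,0,2)[0],key=cv2.contourArea); print(cv2.minAreaRect(c), onz('wrist',cv2.boxPoints(cv2.minAreaRect(c)),0,T).round(4))
crop('wr2','c5',(40,80,360,240),2.5)
E
```

```text
fence [57.28105517 57.05289016] 0.7990606280313131
0.025 [-0.00311646  0.62965016] 0.1785593240675113 x at y=-.07 0.6298683151007777
0 [-0.00311646  0.63278137] 0.17855932406748085 x at y=-.07 0.6329995212217407
mark px 340.9165322977325 0.33873874590667713
mark w [[5.296e-01 2.660e-02 5.000e-04]
 [4.968e-01 2.650e-02 5.000e-04]] [0.5133 0.0265 0.    ]
stop [308.3 308.3 308.3 308.3 308.2 308.2 308.1 308.  308.  308.  308.  308.
 308.  308.  308.  308.  308.  308.  308.1 308.1]
[0.5611 0.07   0.016 ]
tongue top/bottom edges col 270 [[[0.5769, 0.1149, 0.016]], [[0.5467, 0.1152, 0.016]]]
((312.0, 159.0), (36.0, 56.0), 90.0) [[0.5357 0.0984 0.    ]
 [0.5357 0.0286 0.    ]
 [0.4903 0.0266 0.    ]
 [0.4903 0.0983 0.    ]]
```

View pics/c5.png

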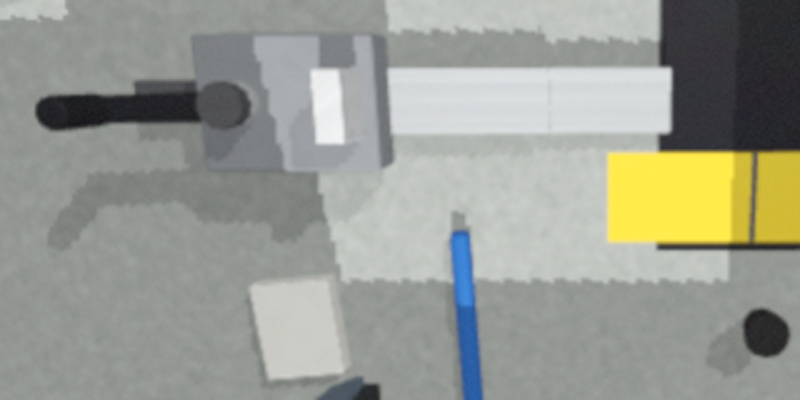

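```bash
python3 - <<'E'
from h import *
T=np.load('pics/wr2.npy')
print('knob',onz('wrist',[(61.5,125)],.09,T).round(4),'hub',onz('wrist',[(128.8,122)],.062,T).round(4),'tab',onz('wrist',[(170.8,122)],.075,T).round(4))
print('fenceL',onz('wrist',[(292.3,47),(292.5,56)],.025,T).round(4))
print('bottles',onz('top',[(115,88),(190,75)],.18).round(3))
im=cv2.imread('pics/wr2_raw.png')
for n,z,src in(('wrist',.014,'wr2'),('top',.014,'top1')):
    Ti=np.load(f'pics/{src}.npy'); im=cv2.imread(f'pics/{src}_raw.png').astype(int)
    for c0 in ([.45,.25,.014],[.43,-.212,.014]):
        u,v=proj(n,[c0],Ti)[0].round().astype(int); print(n,u,v,im[v,u])
E
```

```text
knob [[0.5595 0.3188 0.09  ]] hub [[0.5613 0.2634 0.062 ]] tab [[0.5617 0.2149 0.075 ]]
fenceL [[0.64   0.0895 0.025 ]
 [0.6308 0.0892 0.025 ]]
bottles [[0.737 0.312 0.18 ]
 [0.769 0.146 0.18 ]]
wrist 165 210 [198 204 203]
wrist 524 225 [195 201 201]
top 155 220 [155 167 168]
top 342 233 [153 163 165]
```

The right edge at px 308 is really the fixed rail's end (bed y = +100, z 12 mm). The stop face is the seam at px ~259, which agrees with tab − 87 mm. I'll measure it there.

```bash
python3 - <<'E'
from bed import *
im=cv2.imread('pics/wr2_raw.png');T=np.load('pics/wr2.npy');G=cv2.cvtColor(im,cv2.COLOR_BGR2GRAY)
rr=np.arange(111,131); s=[255+np.argmin(G[y,255:265]) for y in rr]; print(np.round(s,1)); print(onz('wrist',np.c_[s,rr],0.016,T).mean(0).round(4),G[120,250:270])
piv=np.array([.5613,.2635]); z=.066
def kp(a,z=z): return [piv[0]-.055*np.sin(a),piv[1]+.055*np.cos(a),z]
qs=[ctrl.ik(kp(a),R(a)) for a in (0,.7,1.4)]; print(qs)
ctrl.command_gripper(0.26)
ctrl.goto(kp(0,.17),R(0)); print(ctrl.current_t())
print(ctrl.current_contact_force())
print(ctrl.move_l(kp(0),vel=.1,contact_N=6), ctrl.current_tool_pos(),ctrl.current_contact_force().round(1))
snap('scene','sc2',(280,200,480,340),4)
E
```

```text
[259 259 259 259 259 259 259 259 259 259 259 259 259 259 259 259 259 259
 259 259]
[0.5611 0.1281 0.016 ] [220 220 220 221 220 220 221 219 219 210 212 219 220 218 218 217 219 218
 218 217]
[array([ 2.42731572e+01,  3.90832331e+01,  8.23775800e+01, -2.54444375e-14,
        5.85391869e+01,  2.42731572e+01]), array([ 2.45359344e+01,  3.67341573e+01,  8.80725807e+01, -2.54444375e-14,
        5.51932620e+01, -1.55711113e+01]), array([ 2.23419648e+01,  3.47763414e+01,  9.28704091e+01, -2.54444375e-14,
        5.23532494e+01, -5.78721266e+01])]
9.0333
[-0.1623955   0.63669251  0.29990545]
False [0.56168606 0.31868173 0.06663645] [ 1.  -0.2 -0.3]
```

View pics/sc2.png

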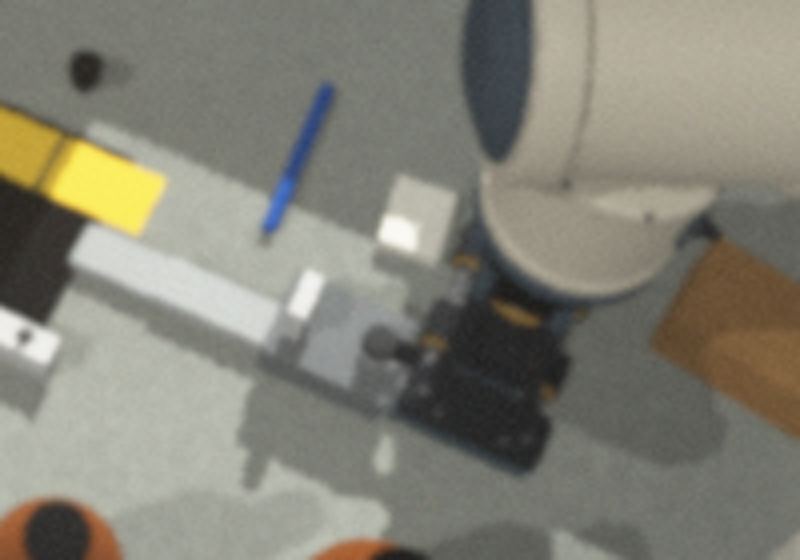

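The fingers straddle the knob with no contact. Next I'll turn the lever to unlock it.

```bash
python3 - <<'E'
from bed import *
piv=np.array([.5613,.2635]); z=.066
def kp(a,z=z): return [piv[0]-.055*np.sin(a),piv[1]+.055*np.cos(a),z]
for a in np.linspace(.2,1.4,7):
    ctrl.move_l(kp(a),vel=.08,ori=R(a)); print(round(a,2),ctrl.current_contact_force().round(1))
ctrl.move_l(kp(1.4,.17),vel=.2)
print(ctrl.current_t())
ctrl.goto([.50,.15,.25],R(-np.pi/2)); snap('wrist','wr3')
E
```

```text
0.2 [ 0.  -0.4 -0.1]
0.4 [-0.4  0.1 -0.5]
0.6 [ 0.3  0.3 -0.3]
0.8 [ 0.1  1.  -0.5]
1.0 [1.3 0.5 0.6]
1.2 [ 0.2 -0.5 -0.4]
1.4 [-0.1  0.2  0.2]
13.3917
```

View pics/wr3.png

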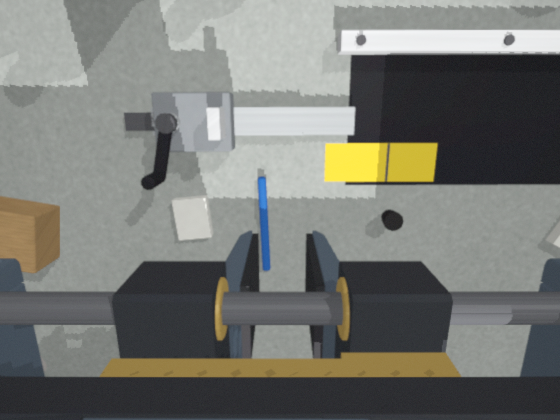

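```bash
python3 - <<'E'
from bed import *
T=np.load('pics/wr3.npy'); t=onz('wrist',[(213.5,123.5)],.075,T)[0]; print(t)
im=cv2.imread('pics/wr3_raw.png');G=cv2.cvtColor(im,cv2.COLOR_BGR2GRAY)
psi=.004; x,y=t[0],(t[1]+.2150)/2; th=np.pi/2+psi
ctrl.command_gripper(0.42)
ctrl.goto([x,y,.13],R(th))
print(ctrl.move_l([x,y,.052],vel=.12,contact_N=8),ctrl.current_tool_pos())
ctrl.command_gripper(0.0); print(ctrl.current_grip_width()*91,ctrl.current_contact_force().round(1))
p=ctrl.current_tool_pos(); 
d=.1015
ctrl.move_l([p[0]+psi*d,p[1]-d,p[2]],vel=.06)
print(ctrl.current_tool_pos()-p,ctrl.current_contact_force().round(1),ctrl.current_grip_width()*91)
ctrl.command_gripper(.42); p=ctrl.current_tool_pos()
ctrl.move_l([p[0],p[1],.14],vel=.2)
ctrl.goto([.50,.08,.25],R(-np.pi/2)); snap('wrist','wr4'); print(ctrl.current_t())
E
```

```text
[0.56136082 0.21478543 0.075     ]
False [0.56176658 0.21499742 0.05255043]
11.78468006855308 [-1.2 -0.3  6. ]
[ 3.47501515e-04 -1.00797090e-01  1.34405814e-05] [-0.5  6.9 -0. ] 11.814024248657516
26.125
```

View pics/wr4.png

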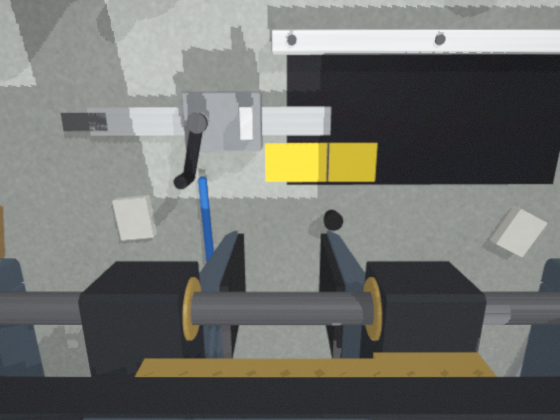

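The stop face's right edge is now at (330,121) and the mark at (328,161). Measuring both.

```bash
cat >> bed.py <<'E'
def stopmark(src,mx,sx,mr,sr):
    im=cv2.imread(f'pics/{src}_raw.png');T=np.load(f'pics/{src}.npy');G=cv2.cvtColor(im,cv2.COLOR_BGR2GRAY)
    m=[];rr=np.arange(*mr)
    for y in rr:
        v=255-im[y,mx-6:mx+7,2].astype(float); v=np.clip(v-np.median(v)-25,0,None); m.append(np.average(np.arange(mx-6,mx+7),weights=v))
    M=onz('wrist',np.c_[m,rr],0,T).mean(0)
    rs=np.arange(*sr); s=[edge1(G[y],sx-8,sx+9) for y in rs]; S=onz('wrist',np.c_[s,rs],.016,T).mean(0)
    psi=.004; yb=lambda p:p[1]-psi*(p[0]-.59)*1 
    print('mark',np.mean(m),np.std(m),M.round(4),'stop',np.mean(s),np.std(s),S.round(4),'stop-mark bed y mm',1e3*(yb(S)-yb(M)))
E
python3 - <<'E'
from bed import *
stopmark('wr4',328,330,(147,177),(111,131))
crop('wr4','c6',(240,80,400,200),5)
print(onz('wrist',[(246,124)],.075,np.load('pics/wr4.npy')))
E
```

```text
mark 327.3535108867219 0.2632953138563992 [0.5153 0.0255 0.    ] stop 330.3458010056323 0.19396870989119036 [0.5629 0.0257 0.016 ] stop-mark bed y mm 0.03705266842725721
[[0.56180557 0.11289081 0.075     ]]
```

View pics/c6.png

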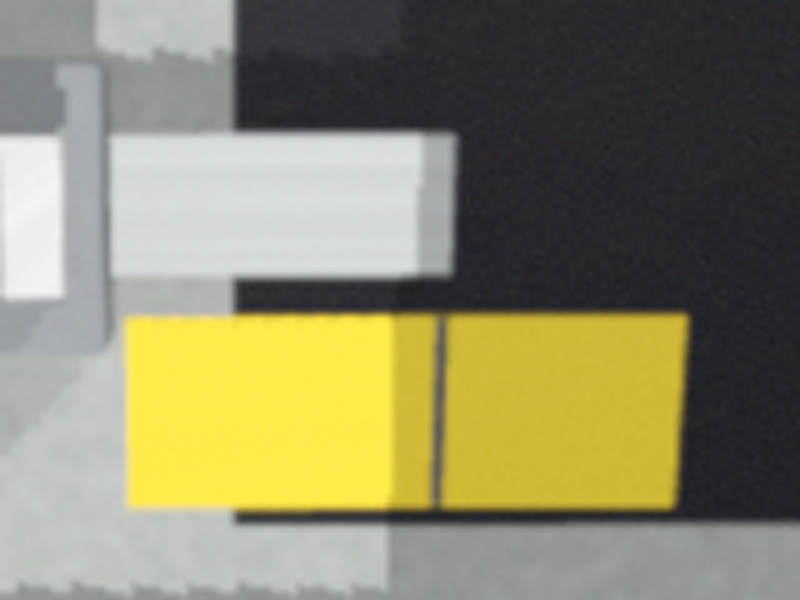

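The stop face and the mark agree to within 0.1 mm. Next I'll lock the clamp.

```bash
python3 - <<'E'
from bed import *
T=np.load('pics/wr4.npy'); k=onz('wrist',[(181,182)],.09,T)[0]; h=onz('wrist',[(197,122.5)],.062,T)[0]; print(k,h)
piv=np.array([.5617,.1628]); z=.066
a0=np.arctan2(-(k[0]-piv[0]),k[1]-piv[1]); print(a0,np.hypot(*(k[:2]-piv)))
a0=float(np.clip(a0,1.25,1.42))
def kp(a,z=z): return [piv[0]-.055*np.sin(a),piv[1]+.055*np.cos(a),z]
ctrl.command_gripper(0.27)
ctrl.goto(kp(a0,.15),R(a0)); print(ctrl.move_l(kp(a0),vel=.1,contact_N=6))
for a in np.linspace(a0,-.07,8)[1:]:
    ctrl.move_l(kp(a),vel=.08,ori=R(a)); print(round(a,2),ctrl.current_contact_force().round(1))
ctrl.move_l(kp(0),vel=.05)   # release pressure
ctrl.move_l(kp(0,.17),vel=.2)
ctrl.goto([.50,.03,.25],R(-np.pi/2)); snap('wrist','wr5'); print(ctrl.current_t())
E
```

```text
[0.50924486 0.17426307 0.09      ] [0.56275144 0.16206718 0.062     ]
1.3556477548934998 0.05369304639820288
False
1.15 [ 0.2 -1.   0.1]
0.95 [ 1.3  0.7 -0.3]
0.74 [-0.2 -0.4  0.1]
0.54 [-0.5  0.4 -0.6]
0.34 [-0.1 -0.1 -0. ]
0.13 [0.5 1.  0.3]
-0.07 [-0.5 -0.2 -0.1]
34.5167
```

View pics/wr5.png

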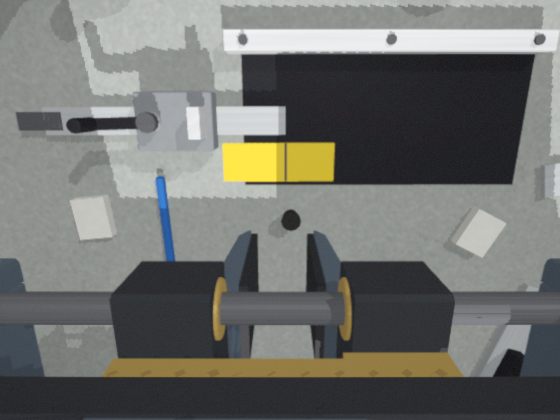

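The lever points left, with the knob at (75,125) and the hub at (147,122). I'll check the angle, re-check the stop from this second viewpoint, and measure both panels.

```bash
cat >> bed.py <<'E'
def panels(src,cam='wrist',z=.014):
    im=cv2.imread(f'pics/{src}_raw.png');T=np.load(f'pics/{src}.npy')
    hsv=cv2.cvtColor(im,cv2.COLOR_BGR2HSV)
    return im,T,hsv
E
python3 - <<'E'
from bed import *
T=np.load('pics/wr5.npy'); k=onz('wrist',[(74.5,125)],.09,T)[0]; h=onz('wrist',[(147,122)],.062,T)[0]; print(k,h,'angle',np.arctan2(-(k[0]-h[0]),k[1]-h[1]))
stopmark('wr5',285,285,(147,177),(111,131))
crop('wr5','c7',(50,180,130,260),7)
crop('wr5','c8',(440,190,520,270),7)
im=cv2.imread('pics/wr5_raw.png'); print(im[218,92],im[232,480],im[250,400],im[190,50])
E
```

```text
[0.56142492 0.21686009 0.09      ] [0.56290062 0.16120247 0.062     ] angle 0.026507592237652266
mark 285.15154091715556 0.007400302504817222 [0.5151 0.0257 0.    ] stop 285.2155593650366 0.018622964189263035 [0.5627 0.0259 0.016 ] stop-mark bed y mm 0.008312406215106594
[191 197 197] [192 198 198] [142 147 144] [141 146 143]
```

View pics/c7.png

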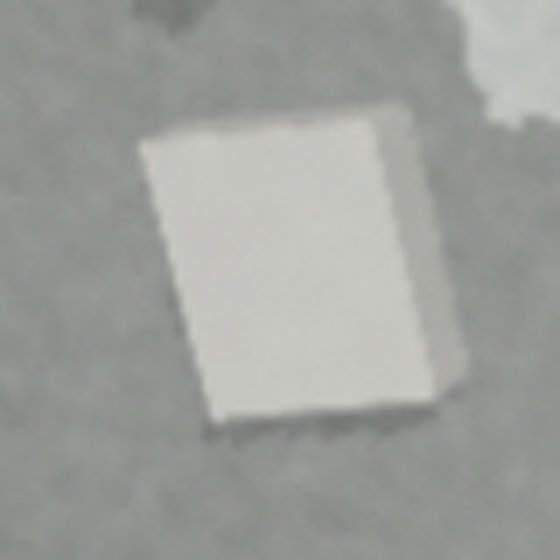

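View pics/c8.png

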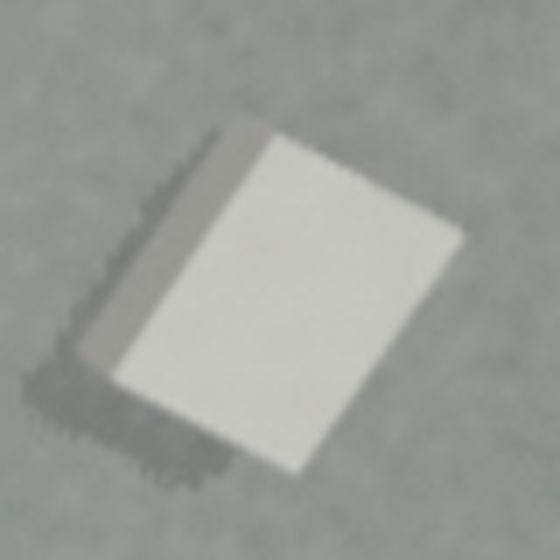

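Locked at about 0.03 rad, and the stop is within 0.1 mm of the mark from a second viewpoint. Now the panels' poses.

```bash
cat >> bed.py <<'E'
def panel_at(src,box,thr=178,cam='wrist',z=.014):
    im=cv2.imread(f'pics/{src}_raw.png');T=np.load(f'pics/{src}.npy')
    u0,v0,u1,v1=box; m=(im[v0:v1,u0:u1].min(2)>thr).astype(np.uint8)
    m=cv2.morphologyEx(m,cv2.MORPH_OPEN,np.ones((3,3)))
    c=max(cv2.findContours(m,0,cv2.CHAIN_APPROX_NONE)[0],key=cv2.contourArea)
    w=onz(cam,c.reshape(-1,2)+[u0,v0],z,T)[:,:2]*1000
    (cx,cy),(a,b),ang=cv2.minAreaRect(w.astype(np.float32)); 
    bp=cv2.boxPoints(((cx,cy),(a,b),ang)); e1,e2=bp[1]-bp[0],bp[2]-bp[1]
    l=e1 if np.linalg.norm(e1)>np.linalg.norm(e2) else e2
    t=np.arctan2(l[1],l[0]); t=(t+np.pi/2)%np.pi-np.pi/2
    return np.array([cx/1000,cy/1000]),t,(a,b)
E
python3 - <<'E'
from bed import *
print(panel_at('wr5',(60,190,122,245))); print(panel_at('wr5',(445,195,515,262)))
E
```

```text
(array([0.44950638, 0.25718298]), np.float32(0.093604565), (49.52417755126953, 39.75495910644531))
(array([ 0.43079575, -0.21037683]), np.float32(-0.46837616), (38.80916976928711, 48.997276306152344))
```

```bash
cat >> bed.py <<'E'
PSI=.004
def pick(c,t,extra=np.pi/2,w0=.75,zt=.004,zup=.12):
    th=t+extra
    ctrl.command_gripper(w0)
    ctrl.goto([c[0],c[1],zup],R(th))
    print('down',ctrl.move_l([c[0],c[1],zt],vel=.12,contact_N=12))
    ctrl.command_gripper(0); print('grip mm',ctrl.current_grip_width()*91)
    ctrl.move_l([c[0],c[1],zup],vel=.12); print('lifted',ctrl.current_grip_width()*91)
def place_panel(y,back=.006):
    x=.605-PSI*(y+.07); th=np.pi/2+PSI
    ctrl.goto([x-.03,y,.12],R(th)); print('carried',ctrl.current_grip_width()*91)
    ctrl.move_l([x-back,y,.03],vel=.15)
    print('touch',ctrl.move_l([x-back,y,.003],vel=.04,contact_N=5),ctrl.current_tool_pos()); 
    p=ctrl.current_tool_pos()
    print('fence',ctrl.move_l([x+.006,y,p[2]+.0005],vel=.02,contact_N=6),ctrl.current_tool_pos(),x,ctrl.current_contact_force().round(1),ctrl.current_grip_width()*91)
    ctrl.command_gripper(.52)
    p=ctrl.current_tool_pos(); ctrl.move_l([p[0],p[1],.12],vel=.2)
E
python3 - <<'E'
from bed import *
pick(*panel_at('wr5',(445,195,515,262))[:2])
place_panel(-.106)
print(ctrl.current_t())
ctrl.goto([.50,0.0,.25],R(-np.pi/2)); snap('wrist','wr6'); print(ctrl.current_t())
E
```

```text
down False
grip mm 39.65280817170709
lifted 39.53683502086521
carried 39.77938337795047
touch True [ 0.59879045 -0.1058773   0.00389132]
fence True [ 0.59883632 -0.10590029  0.00388078] 0.605144 [-1.5 -0.4  6.4] 39.50879543139507
44.3583
47.3
```

View pics/wr6.png

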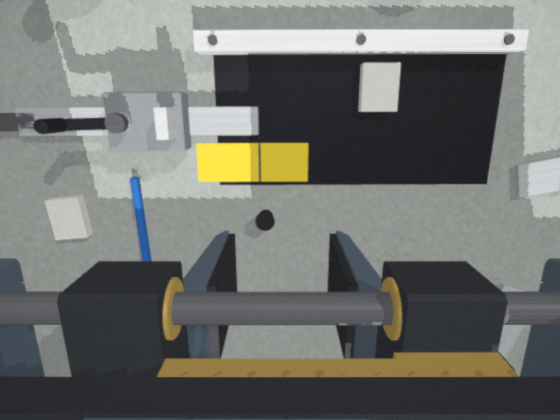

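Panel B is down at (380,87), with a few mm gap to the fence because the push stopped early on preload. I'll push it home later. Next, panel A at (68,217).

```bash
sed -i "s/    p=ctrl.current_tool_pos()\n    print('fence'/X/; s/p\[2\]+.0005\],vel=.02/p[2]],vel=.02/" bed.py; python3 - <<'E'
s=open('bed.py').read()
s=s.replace("    p=ctrl.current_tool_pos()\n    print('fence'","    p=ctrl.current_tool_pos(); p[2]+=.0015; ctrl.move_l(p,vel=.02); ctrl.sleep(.3)\n    print('fence'")
open('bed.py','w').write(s)
E
python3 - <<'E'
from bed import *
a=panel_at('wr6',(30,185,110,250)); print(a)
pick(*a[:2],zup=.15)
ctrl.move_l([.45,0.0,.15],vel=.3)
place_panel(-.046)
print(ctrl.current_t())
ctrl.goto([.50,0.0,.25],R(-np.pi/2)); snap('wrist','wr7'); print(ctrl.current_t())
for b in ((270,50,345,125),(350,50,420,125)): print(panel_at('wr7',b))
E
```

```text
(array([0.44935806, 0.25747586]), np.float32(0.094658256), (49.646759033203125, 39.75398635864258))
down False
grip mm 39.766396658058554
lifted 39.5949542589883
carried 39.69599979279466
touch True [ 0.59849149 -0.04597257  0.00382744]
fence True [ 0.60849664 -0.04591026  0.00481264] 0.604904 [-0.2 -0.5 -3. ] 39.52000908275934
58.675
61.5333
(array([ 0.57235376, -0.04420812]), np.float32(1.569986), (38.26200485229492, 26.548717498779297))
(array([ 0.59812292, -0.10698465]), np.float32(0.000101327896), (48.197059631347656, 38.864131927490234))
```

View pics/wr7.png

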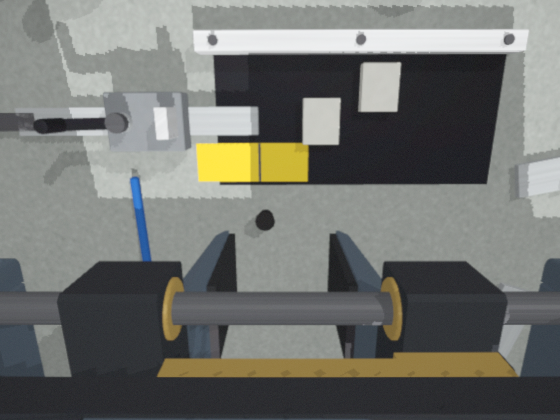

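Panel A now lies at (322,121), short of the fence, so it slipped or was knocked after placing. I'll push it home from the front, then sideways against B, then push both square.

```bash
cat >> bed.py <<'E'
def push(p0,p1,th,N=8,vel=.04,z=.005,w=.1):
    ctrl.command_gripper(w)
    ctrl.goto([*p0,.10],R(th)); ctrl.move_l([*p0,z],vel=.15); ctrl.sleep(.2)
    hit=ctrl.move_l([*p1,z],vel=vel,contact_N=N); p=ctrl.current_tool_pos()
    print('push hit',hit,p.round(4),ctrl.current_contact_force().round(1))
    q=p.copy(); q[:2]-=.004*(np.array(p1)-p0)/np.linalg.norm(np.array(p1)-p0); ctrl.move_l(q,vel=.05)
    q[2]=.10; ctrl.move_l(q,vel=.2)
E
python3 - <<'E'
from bed import *
a=panel_at('wr7',(290,85,350,155)); print(a)
y=a[0][1]; th=np.pi/2+PSI
push([a[0][0]-.055,y],[.605-.025-.016+.004,y],th)
ctrl.goto([.50,0.0,.25],R(-np.pi/2)); snap('wrist','wr8'); print(ctrl.current_t())
for b in ((270,50,345,125),(350,50,420,125)): print(panel_at('wr8',b))
E
```

```text
(array([ 0.56193848, -0.04425262]), np.float32(0.0015826225), (47.47098159790039, 38.254390716552734))
push hit True [ 0.5656 -0.0442  0.0046] [ 0.5  0.1 -0.7]
71.2
(array([ 0.60532355, -0.044105  ]), np.float32(-0.00081038475), (38.904911041259766, 41.60576629638672))
(array([ 0.59805695, -0.10695473]), np.float32(8.833408e-05), (48.19187545776367, 38.83008575439453))
```

View pics/wr8.png

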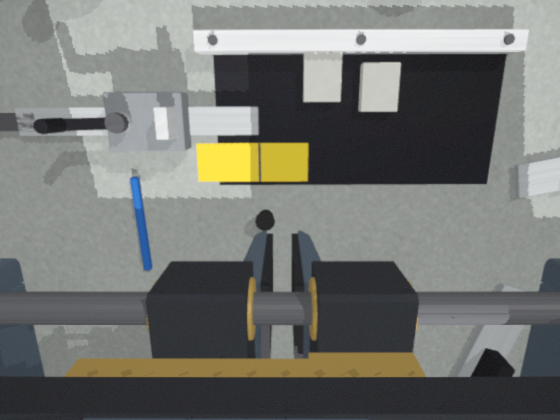

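```bash
python3 - <<'E'
from bed import *
th=np.pi/2+PSI
push([.540,-.107],[.571,-.107],th); print(ctrl.current_t())
push([.605,.004],[.605,-.036],PSI,N=7,vel=.03); print(ctrl.current_t())
ctrl.goto([.50,-.08,.25],R(-np.pi/2)); snap('wrist','wr9'); print(ctrl.current_t())
crop('wr9','c9',(200,10,360,130),5)
E
```

```text
push hit True [ 0.5659 -0.1068  0.0046] [ 0.7 -1.   0.6]
76.8333
push hit False [ 0.605 -0.036  0.005] [-0.1  0.4 -0.7]
82.0083
83.4083
```

View pics/wr9.png

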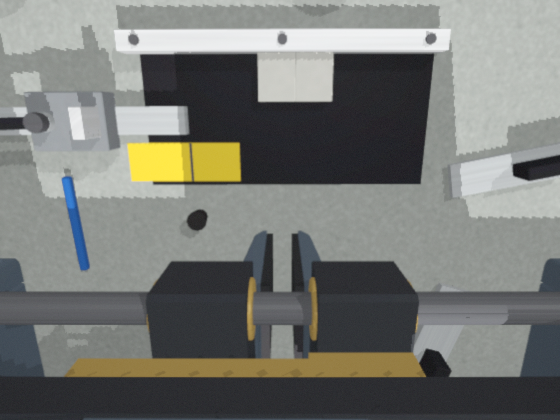

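View pics/c9.png

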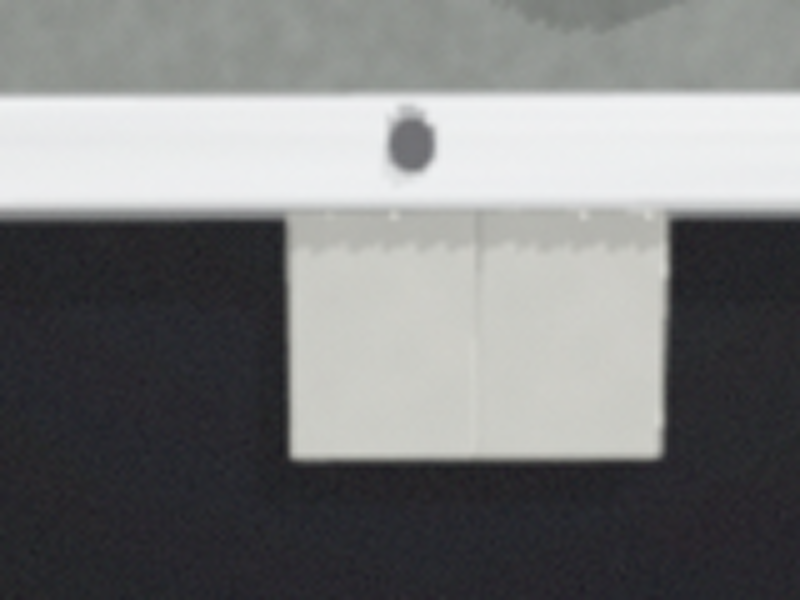

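The panels at (276,77) and (314,77) sit edge to edge and square on the fence. Now the small straightedge, viewed from above.

```bash
python3 - <<'E'
from bed import *
for th in(-np.pi/2,-1.2): print(ctrl.ik([.46,-.37,.25],R(th)))
ctrl.goto([.46,-.37,.25],R(-np.pi/2)); snap('wrist','wr10'); print(ctrl.current_t())
E
```

```text
[-4.46057784e+01  2.36053821e+01  7.93043450e+01 -2.54444375e-14
  7.70902729e+01  4.53942216e+01]
[-4.46057784e+01  2.36053821e+01  7.93043450e+01 -2.54444375e-14
  7.70902729e+01  2.41491571e+01]
84.5833
```

View pics/wr10.png

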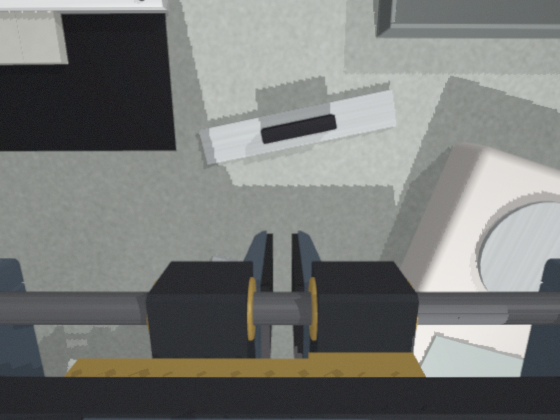

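```bash
python3 - <<'E'
from bed import *
im=cv2.imread('pics/wr10_raw.png');T=np.load('pics/wr10.npy')
u0,v0,u1,v1=245,105,350,155
m=(im[v0:v1,u0:u1].max(2)<75).astype(np.uint8)
c=max(cv2.findContours(m,0,cv2.CHAIN_APPROX_NONE)[0],key=cv2.contourArea).reshape(-1,2)+[u0,v0]
w=onz('wrist',c,.038,T)[:,:2]*1000
r=cv2.minAreaRect(w.astype(np.float32)); print(r)
bp=cv2.boxPoints(r); e=max((bp[1]-bp[0],bp[2]-bp[1]),key=np.linalg.norm); e=e*np.sign(e[1]); al=np.arctan2(-e[0],e[1]); print('yaw',al)
# plate ends
print(onz('wrist',[(202,131),(210,164),(390,91),(396,124)],.008,T).round(4), onz('wrist',[(202,131),(210,164),(390,91),(396,124)],.008,T).mean(0))
x,y=np.array(r[0])/1000; print(x,y)
ctrl.command_gripper(.5)
ctrl.goto([x,y,.12],R(al)); print(ctrl.current_q().round(0))
print('down',ctrl.move_l([x,y,.020],vel=.12,contact_N=10),ctrl.current_tool_pos())
ctrl.command_gripper(0); print(ctrl.current_grip_width()*91)
ctrl.move_l([x,y,.09],vel=.12); print(ctrl.current_grip_width()*91,ctrl.current_contact_force().round(1))
ctrl.goto([.545,-.094,.09],R(PSI)); print(ctrl.current_grip_width()*91,ctrl.current_t())
snap('wrist','wr11'); snap('top','top2',(180,110,420,250),3.2)
E
```

```text
((516.1365356445312, -386.5121154785156), (15.18678092956543, 77.46919250488281), 11.558145523071289)
yaw 0.2017278
[[ 0.5117 -0.2792  0.008 ]
 [ 0.4741 -0.2862  0.008 ]
 [ 0.5546 -0.4886  0.008 ]
 [ 0.5192 -0.4982  0.008 ]] [ 0.51491038 -0.38802558  0.008     ]
0.5161365356445312 -0.3865121154785156
[-42.  35.  80.  -0.  65. -54.]
down False [ 0.51652991 -0.3868663   0.0207287 ]
16.03998231650139
15.901819289160548 [-0.3 -0.3 -2.5]
15.908353927875858 90.2917
```

View pics/wr11.png

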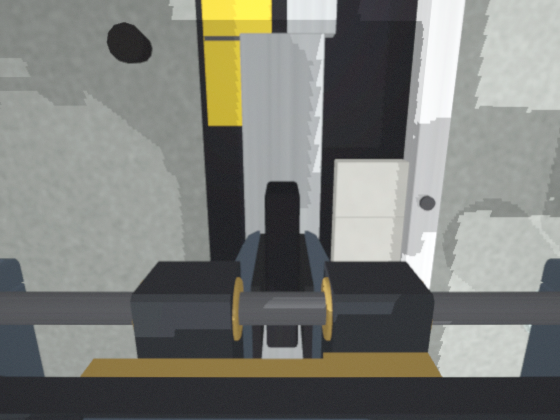

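View pics/top2.png

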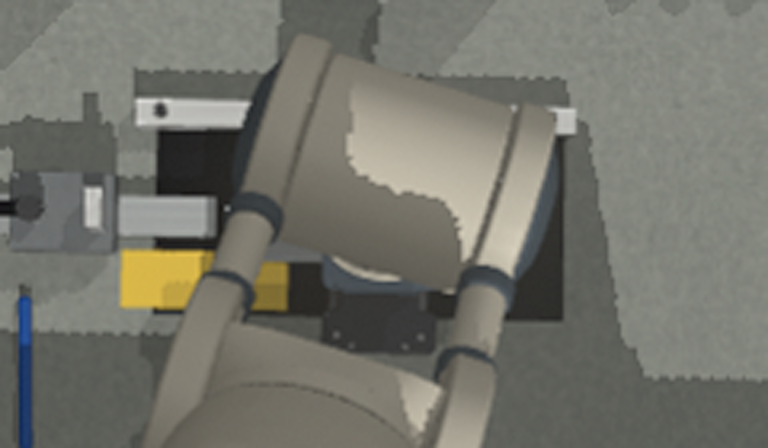

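The straightedge is held straight, with its left end at row 34 in the wrist view, just short of the stop. I'll lower it, then push it to the panels and the stop.

```bash
python3 - <<'E'
from bed import *
T=np.load('pics/wr11.npy'); print('left end',onz('wrist',[(242,34),(324,36)],.078,T).round(4))
def st(t): print(t,ctrl.current_tool_pos().round(4),ctrl.current_contact_force().round(1),round(ctrl.current_grip_width()*91,1))
ctrl.move_l([.552,-.094,.03],vel=.12)
h=ctrl.move_l([.552,-.094,.017],vel=.03,contact_N=4); st(('down',h))
p=ctrl.current_tool_pos(); p[2]+=.001; ctrl.move_l(p,vel=.02); ctrl.sleep(.3)
h=ctrl.move_l([p[0]+.016,p[1],p[2]],vel=.02,contact_N=5); st(('panels',h))
p=ctrl.current_tool_pos(); p[0]-=.0008; ctrl.move_l(p,vel=.02); ctrl.sleep(.3); st('back')
h=ctrl.move_l([p[0]-PSI*.014,p[1]+.014,p[2]],vel=.015,contact_N=4); st(('stop',h))
print(ctrl.current_t()); snap('wrist','wr12'); 
E
```

```text
left end [[0.5274 0.0151 0.078 ]
 [0.5659 0.0143 0.078 ]]
('down', True) [ 0.5523 -0.0941  0.0195] [ 1.7 -0.5  0.3] 16.0
('panels', True) [ 0.5632 -0.0939  0.0201] [-0.3  0.2 -3.5] 16.0
back [ 0.5624 -0.0939  0.0201] [-1.   0.1 -2.8] 15.8
('stop', True) [ 0.562  -0.0834  0.0197] [ 0.9 -0.3 -2.1] 15.9
93.8083
```

View pics/wr12.png

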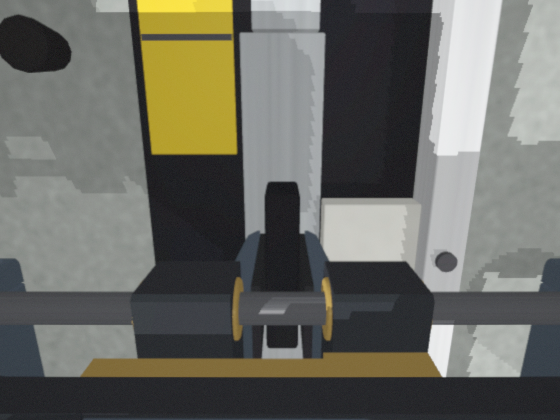

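```bash
python3 - <<'E'
from bed import *
def st(t): print(t,ctrl.current_tool_pos().round(4),ctrl.current_contact_force().round(1),round(ctrl.current_grip_width()*91,1))
ctrl.sleep(.2); p=ctrl.current_tool_pos()
h=ctrl.move_l([p[0]+.006,p[1],p[2]],vel=.01,contact_N=5); st(('panels',h))
p=ctrl.current_tool_pos(); h=ctrl.move_l([p[0],p[1],p[2]-.003],vel=.01,contact_N=4); st(('down',h))
ctrl.command_gripper(.35); p=ctrl.current_tool_pos()
ctrl.move_l([p[0],p[1],.10],vel=.12)
ctrl.goto([.50,-.03,.25],R(-np.pi/2)); snap('wrist','wr13'); print(ctrl.current_t()); crop('wr13','c13',(170,20,370,160),4)
crop('wr13','c13b',(330,20,490,140),5)
E
```

```text
('panels', True) [ 0.5618 -0.0834  0.0195] [-0.6  0.9  5.9] 15.7
('down', True) [ 0.5618 -0.0834  0.0194] [-0.9  0.1  7.1] 15.8
97.35
```

View pics/wr13.png

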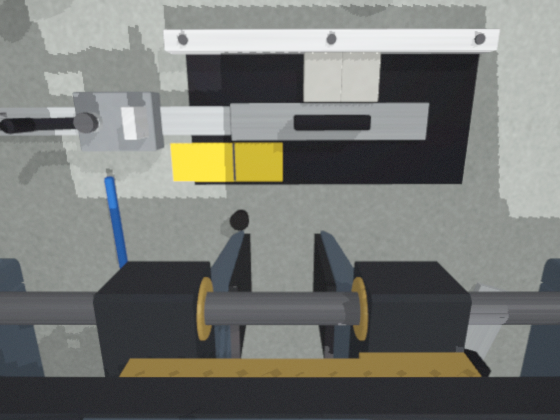

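View pics/c13.png

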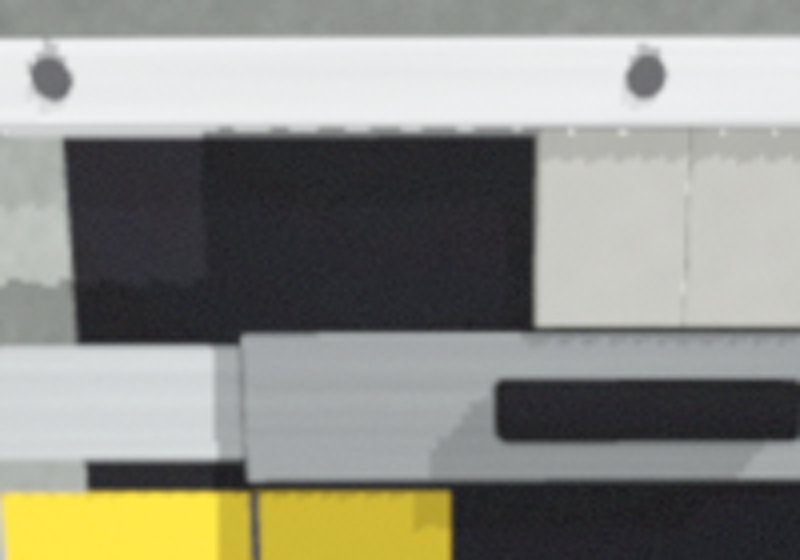

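```bash
cat > chk.py <<'E'
from bed import *
import sys
def gaps(src,cols,r0,r1):
    im=cv2.imread(f'pics/{src}_raw.png');T=np.load(f'pics/{src}.npy');G=cv2.cvtColor(im,cv2.COLOR_BGR2GRAY).astype(float)
    for c in cols:
        v=G[r0:r1,c]; i=r0+int(np.argmin(v)); 
        a=edge1(G[:,c],i-4,i+1); b=edge1(G[:,c],i,i+5)
        A=onz('wrist',[(c,a)],.014,T)[0];B=onz('wrist',[(c,b)],.008,T)[0]
        print(c,v.astype(int)[:12],round(a,1),round(b,1),'gap mm',round(1e3*(A[0]-B[0]),2), round(A[0],4),round(B[0],4))
E
python3 - <<'E'
from chk import *
gaps('wr13',(310,320,335,350,360,372),96,108)
T=np.load('pics/wr13.npy')
im=cv2.imread('pics/wr13_raw.png');G=cv2.cvtColor(im,cv2.COLOR_BGR2GRAY)
cols=np.arange(240,300,5); r=[edge1(G[:,c],98,108) for c in cols]; w=onz('wrist',np.c_[cols,r],.008,T); print(np.polyfit(w[:,1],w[:,0],1))
cols=np.arange(235,425,10); r=[edge1(G[:,c],134,145) for c in cols]; w=onz('wrist',np.c_[cols,r],.008,T); print('front edge slope',np.polyfit(w[:,1],w[:,0],1))
print(G[120,222:240],G[110,222:240])
E
```

```text
310 [202 202 201 201 196 155  84 120 145 149 158 165] 100.9 103.3 gap mm 2.44 0.5826 0.5802
320 [201 202 202 202 197 157  87 123 153 162 165 166] 100.9 103.3 gap mm 2.47 0.5826 0.5801
335 [201 201 201 201 196 155  86 120 145 148 158 164] 100.9 103.3 gap mm 2.45 0.5826 0.5802
350 [202 200 201 200 195 154  86 119 145 156 163 163] 100.9 103.4 gap mm 2.56 0.5826 0.5801
360 [201 202 201 202 194 155  87 118 141 153 160 163] 100.8 103.4 gap mm 2.61 0.5826 0.58
372 [200 200 201 200 193 154  92 119 146 154 161 163] 100.8 103.4 gap mm 2.59 0.5827 0.5801
[-0.00650122  0.58086697]
front edge slope [-0.00522952  0.53986598]
[215 195 172 171 169 169 169 162 149 162 171 172 171 171 171 171 171 170] [217 197 174 172 172 171 170 158 149 161 168 169 168 168 169 169 169 170]
```

View pics/c13b.png

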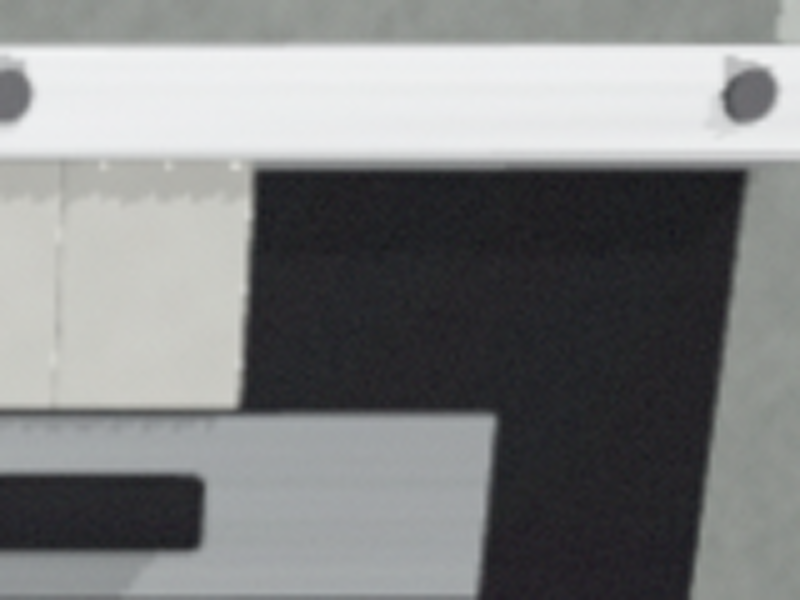

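There is a thin dark line at row 102 between the panels and the straightedge, about 1.4 mm. That matches the TCP x history (first panel contact at 0.5632, released at 0.5618). I'll nudge the straightedge forward with the spread fingers on its front edge.

```bash
python3 - <<'E'
from chk import *
push([.505,-.087],[.534,-.087],np.pi/2+PSI,N=9,vel=.015,z=.004,w=.95)
ctrl.goto([.50,-.03,.25],R(-np.pi/2)); snap('wrist','wr14'); print(ctrl.current_t()); crop('wr14','c14',(200,20,440,160),3.3)
gaps('wr14',(310,320,335,350,360,372),96,108)
im=cv2.imread('pics/wr14_raw.png');G=cv2.cvtColor(im,cv2.COLOR_BGR2GRAY)
print(G[120,222:240],G[110,222:240])
E
```

```text
push hit True [ 0.5259 -0.0868  0.0036] [ 0.1  0.6 -1.5]
107.2583
310 [203 202 202 202 200 178 151 147 145 149 161 168] 101.3 105.8 gap mm 4.68 0.5832 0.5785
320 [202 202 203 203 200 178 150 147 148 160 166 169] 101.1 104.9 gap mm 3.94 0.5834 0.5794
335 [201 202 202 202 199 176 149 146 147 147 160 166] 101.0 105.7 gap mm 4.9 0.5834 0.5785
350 [201 201 201 201 198 175 146 144 147 155 164 165] 101.1 105.0 gap mm 4.06 0.5834 0.5793
360 [201 201 202 201 198 173 145 144 145 151 162 165] 101.0 105.2 gap mm 4.41 0.5834 0.579
372 [200 200 201 200 195 175 150 145 146 152 160 164] 101.1 105.2 gap mm 4.3 0.5834 0.5791
[216 194 172 169 170 170 170 162 150 160 170 169 169 171 169 170 169 169] [217 197 175 173 172 173 172 159 150 160 168 168 168 169 170 169 169 169]
```

View pics/c14.png

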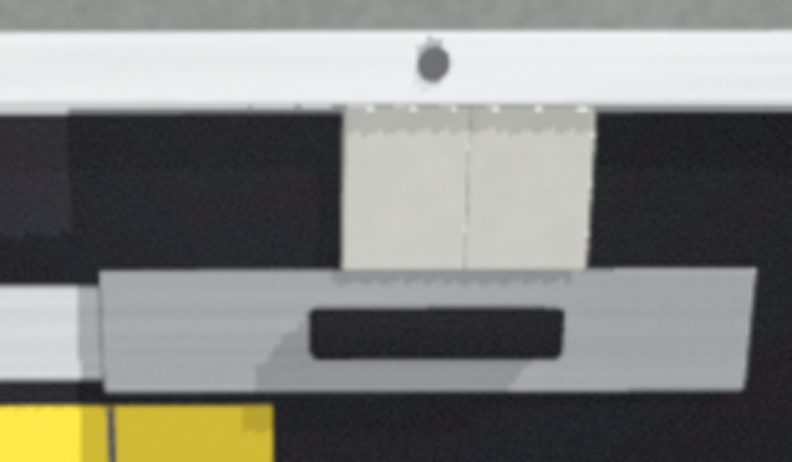

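The straightedge is flush with both panels (no dark line at row ~101) and its left end meets the stop at px 230. For the final check I'll look at the stop against the mark, the lever, and the bottles, with the arm moved away.

```bash
python3 - <<'E'
from chk import *
ctrl.goto([.50,.03,.25],R(-np.pi/2)); snap('wrist','wr15'); crop('wr15','c15',(200,60,400,200),4)
T=np.load('pics/wr15.npy')
im=cv2.imread('pics/wr15_raw.png');G=cv2.cvtColor(im,cv2.COLOR_BGR2GRAY); print(G[120,275:297]); print(im[160,280:292,2])
ctrl.goto([.15,.45,.35],R(0)); snap('top','top3'); snap('scene','sc3'); print(ctrl.current_t())
E
```

```text
[217 216 217 214 194 172 169 170 169 168 161 165 169 167 169 170 169 169
 169 169 169 168]
[205 205 205 202 176 125 107 180 203 205 205 205]
109.7583
```

View pics/c15.png

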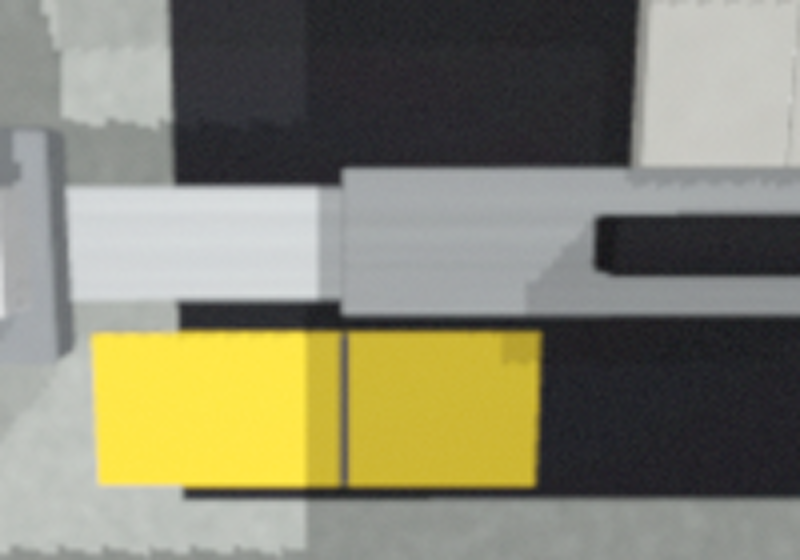

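View pics/top3.png

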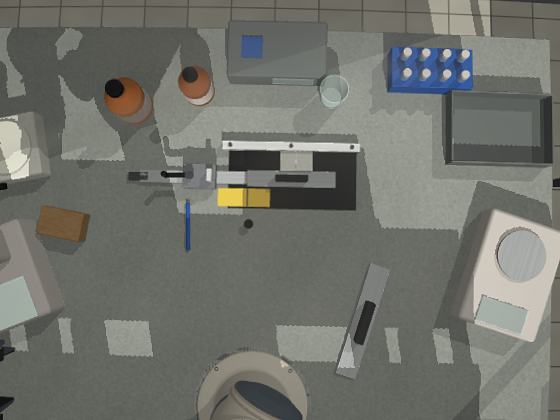

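View pics/sc3.png

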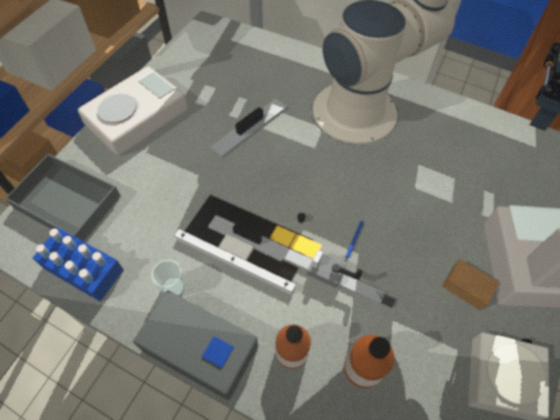

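The straightedge and stop seam is at px ~285.3 and the mark at ~285.5, unchanged from before. The lever points left, there are no other panels, and the bottles and beaker stand where they were. Handing in.

```bash
python3 - <<'E'
from bench import ctrl
ctrl.sign_off(); print(ctrl.current_t())
E
```

```text
the job is handed in; nothing more can be done
the job is handed in; nothing more can be done
```

The scratch-test bed is set up as asked, and I handed the job in at about 110 s on the robot's clock.

- **Clamp and carriage:** I unlocked the clamp, slid the carriage to the mark and locked it again. After locking, the stop face was within about 0.1 mm of the mark from two viewpoints, and the lever read about 0.03 rad. After the straightedge was placed, the final view showed the two still in line by eye and pixel values.
- **Panels:** Only two panels were there. In the last close-up they lie edge to edge, square against the fence.
- **Straightedge:** I used the smaller bar, which measured 219.5 mm; the 284 mm look-alike was left alone. In the last pictures it is flush with both panels, its left end meets the stop face, and both panels lie within its length.
- **Bottles and beaker:** They stand where they were.

Four things went wrong or disagreed along the way:
- **Stop face:** I first took the end of the rail for it. I corrected this before moving anything.
- **First panel:** It stopped a few millimetres short of the fence because the contact check tripped early. I pushed it home.
- **Second panel:** It ended up about 43 mm short of the fence, slipped in the grip or knocked. I pushed it to the fence and then against the first panel.
- **Straightedge:** My first release left about 1.4 mm between it and the panels. I closed this with a front push, and the dark line is gone in the pictures. My numeric gap script is unreliable once the edges touch, and its 4–5 mm readings there come from the shadow.

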